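# Clamp a valve body for its leak test

### The arm

A 7-joint arm with a two-finger parallel gripper is mounted at the origin on a cart in front of the work surface, level with it; the furniture and walls round the work are solid. World frame = base frame: x ahead of the robot, y to its left, z up, the work surface at z = 0. Lengths are in m, angles in rad, forces in N, time in s.
With the tool pointing down it reaches from about 0.425 to 0.875 m from the base axis. Payload 4.7 kg.
Tool frame: the origin (TCP) lies midway between the tips of the shut fingers; the grasp point (between the pads) lies ctrl.grasp_offset behind it (ctrl.grasp_offset is the distance from the TCP to the grasp point, in m); z points along the fingers, y is the line along which they close (so a half turn about z gives the same grasp; the last joint's range is limited). The gripper opens to 87 mm and grips with 3 to 60 N. Pads are 19 mm wide; open, the fingers measure 117 mm over their backs; the gripper's body (75 mm by 190 mm) begins 51 mm behind the grasp point.
Start: joints at [-1.093, 0.321, -0.07, 1.45, 0.023, 1.371, -0.057], TCP at [0.291, 0.581, 0.223] pointing down, gripper open.
Joint ranges: [-2.86, 2.86], [-0.3, 2.09], [-1.38, 1.24], [0.06, 2.45], [-1.56, 4.7], [0.09, 2.05], [-2.69, 2.69]. Speed limits (rad/s): [2.57, 2.57, 3.14, 3.14, 3.14, 3.14, 3.14].

### API

Orientations are given as a rotation vector (axis times angle).
In Python, from bench import ctrl gives the robot as it stands. The module is installed in compiled form; this text tells all that it offers.
- The arm moves only by the tool jog_arm, never from a script. Its argument "moves" is one flat list of numbers, 7 for each row, row after row: the shift along the tool's x, y, z in units of 30 cm (1.0 is 30 cm), then the turn, a rotation vector about the tool's x, y, z in units of 60 degrees (1.0 is 60 degrees), then the gripper's target within -1 to 1 (fully open at 1, half-way at 0, shut at -1). In form: [x, y, z, wx, wy, wz, fingers, x, y, z, wx, wy, wz, fingers, ...]. A call has exactly 8 rows; each row is the pose to reach, as a shift and turn from the pose commanded when the call began, along the tool's axes at that moment; what a row does not reach only later rows make up. A row lasts 1/8 s, in which the tool goes at most 62.5 mm and 10.7 degrees, less where a joint would pass 70% of its speed; a pose out of reach is approached as far as the arm can. A call with a number of a shift or a turn outside -1 to 1 is refused whole. A call with a gripper value outside its range is refused whole. The fingers move at their own pace and stop on an object; "newtons" is the grip in N (left out, the last holds). Time passes only in rows, so rows that repeat a pose let the fingers close, or fill a call up. It gives the time, the measured TCP pose, the force, the opening and the grip force at its end, in the units of the state.
- ctrl.get_state(): the state, without advancing time (a new reading comes with each control period).
- ctrl.get_image(name): name is "scene" or "top"; returns a dict with "pixels" (400x640x3 uint8, red, green, blue), "fx", "fy", "cx", "cy" (pixels), "dist" ([k1, k2, p1, p2, k3] as OpenCV has them; the pictures are not rectified), "xyz" and "rotation" of the camera in the world. Camera axes: x right, y up, looking along -z (the intrinsics and any distortion apply to the point x, -y, -z); pixel columns grow to the right and rows downward; lengths in m; the calibration is good to about 2 mm. A picture is of the moment at which its call begins. There is no depth.
- ctrl.close_job(): hands the job in; it is judged then, once.
The state is a dict: "time": time; "joint_positions": joint angles; "qd": joint speeds; "joint_torque": joint torques, N m; "position": TCP position; "tool_rot": TCP orientation; "ft_force": force on the tool from outside, world axes, zero at the start; "torque": the same for the moment, N m; "grip_width": opening from 0.0 (shut) to 1.0 (fully open); "grip_force": force on a finger pad.
Only numpy, scipy, OpenCV 4.12 (cv2) and the standard library are available. Lean on these libraries where they do the work, as an engineer would, in place of code of your own. Each camera call takes 0.05 s, during which the arm holds its last target. There are 200 camera calls.

### The job

Take the valve body with the yellow cap out of the parts rack and stand it in the leak-test clamp, midway across the bed, with its two round ports facing the two seals. Crank the handwheel clockwise until the red pointer stands in the green band of the scale, so that the valve body is held between the seals, then press the white air plunger down to its stop and let it spring back. Leave the other two valve bodies in the rack and the loose gauge and canister on the bench where they are.

Things in the scene. Friction and masses are not known exactly. Their poses are not given: they have to be found in the camera images.
- valve_yellow: valve body to be tested: aluminium block 44 (x) x 60 (y) x 80 (z) mm, about 0.35 kg, with a round yellow cap (32 mm across, 10 mm high) on top. Origin at the centre of its underside, z up. Its two port faces (dark round port 40 mm up) look to +y and -y and are alike; plain side faces at x = +-22 mm. It stands in any of the three rack slots
- valve_red: another valve body of the same size and make, red cap; stays in the rack. Origin at the centre of its underside
- valve_black: another valve body of the same size and make, black cap; stays in the rack. Origin at the centre of its underside
- parts_rack: grey fixed rack, 182 x 84 mm, floor 10 mm thick, origin under its centre. Four dividers 8 mm thick, 60 mm high make three slots 48 mm wide in a row, at x = -56, 0, 56 mm, all full. Port faces look to its +-y, where the slots are open (lip 5 mm high at y = +-38 mm): in the rack a valve body can be gripped only across its port faces (60 mm). Lift it over 50 mm to clear the dividers
- test_clamp: leak-test clamp, fixed; bed 96 mm wide (x), y -180 to 136 mm, 20 mm high. Origin at bench level; y is the slide axis. Blue air block with fixed seal and plunger (40 wide, y 60 to 126, 92 high), then the gap, sprung seal plate (40 wide, 92 high), gear box (y -132.5, 90 high). Play in the gap at the start is 8 to 15 mm, no room for fingers: there hold the valve body across its plain sides (44 mm)
- bed_spot (a point): point on the top of the clamp's bed (20 mm above the bench) where the middle of the valve body's underside is when it is clamped against the fixed seal; axes as test_clamp. Loaded somewhat away from the fixed seal it is pushed there by the seal plate
- fixed_seal (a point): centre of the face of the fixed rubber seal (34 mm across), looking to the clamp's -y, 60 mm above the bench
- moving_seal (a point): centre of the face of the moving rubber seal (34 mm across), looking to the clamp's +y, 60 mm above the bench. Its plate gives way by up to 8 mm on springs (3 N at first, then 1.5 N per mm)
- carriage (a joint): travel of the carriage in m, 0 fully open to 0.031; it grows as the moving seal nears the fixed one. With a valve body against the fixed seal the moving seal touches it at 0.024; the middle of the green band is 0.028, and the band reaches from 0.0255 to 0.0305. Starts at 0.009 to 0.016
- handwheel (a joint): angle of the handwheel in rad, growing clockwise seen from above, 0 to 19.4; the screw moves the carriage 10 mm per turn (carriage = 0.010 x angle / 2 pi). Stiff enough to stay where it is left (0.06 N m of friction)
- wheel_axis (a point): point on the upright axis of the handwheel (black dished disc 116 mm across, its top 115 mm above the bench), 147 mm above the bench
- handle_mid (a point): middle of the upright black crank handle on the handwheel, 24 mm thick, 60 mm tall (from 117 to 177 mm above the bench), 45 mm from the wheel axis; it revolves freely on its pin, so the hand may keep its direction while it goes round
- pointer (a point): tip of the red pointer that rides on the carriage over the scale, at the front of the clamp's bed; it moves along the clamp's +y
- green_band (a point): middle of the green band (5 mm long in y) on the white scale along the front of the bed, lines every 2 mm
- plunger (a joint): stroke of the white air plunger in m, 0 up, 0.012 pressed down to its stop; spring 2.5 N at first, 8.5 N at the stop; springs back when let go
- plunger_top (a point): middle of the top of the white mushroom head (36 mm across) of the air plunger, about 126 mm above the bench when up; pressed straight down
- seal_plate: the aluminium plate that carries the moving seal (its origin is not a useful point)
- gauge: spare pressure gauge lying on its back, 73 x 62 x 30 mm, bystander
- canister: dark grey filter canister with a red label, 69 mm across, 58 mm high, bystander
There are look-alikes about, which are no part of the job. Leave any brown look-alike of the valve_yellow alone.

How it is judged:
By the outcome, as a careful person would: the job done as asked, in the order asked, and still so for the second after the job is handed in, with the robot touching nothing.
It also fails if it takes over 72 s, if anything falls off the work surface, if the arm or the gripper's body presses on something with over 40 N, if the wrist force passes 120 N, or if a joint passes its speed limit or range.

## Working session

There is one attempt and no reset: what is moved stays moved. The work goes in short steps, Python scripts to look and compute and a tool call to move; the robot and the scene stay as the last step left them, time stands still between calls to the robot, and variables do not carry over. Pictures are saved under pics/ and viewed, at most 10 in all, crops included, and the job is handed in when it is done.

Besides the shell and the picture viewer there is one more tool, called by a JSON object that holds its "method" and its "body", one argument or row to a line. jog_arm: Moves the arm, as the interface text tells. Its arguments: {"type":"object","properties":{"moves":{"type":"array"},"newtons":{"type":"number"}},"required":["moves"]}

```bash
mkdir -p pics; python3 - <<'E'
from bench import ctrl
import cv2,numpy as np
s=ctrl.get_state();print({k:np.round(v,3) for k,v in s.items()},ctrl.grasp_offset)
for n in("scene","top"):
    i=ctrl.get_image(n);cv2.imwrite(f"pics/{n}0.png",np.ascontiguousarray(i["pixels"][:,:,::-1]))
    print(n,{k:np.round(i[k],4).tolist() for k in i if k!="pixels"})
E
```

```text
{'time': np.float64(0.0), 'joint_positions': array([-1.093,  0.322, -0.07 ,  1.452,  0.023,  1.371, -0.057]), 'qd': array([ 0.   , -0.   , -0.001,  0.001,  0.   , -0.001,  0.001]), 'joint_torque': array([ 0.0000e+00, -4.9129e+01, -4.0400e-01, -3.1253e+01, -6.4000e-02,
        4.4000e-02,  0.0000e+00]), 'position': array([0.291, 0.581, 0.221]), 'tool_rot': array([-7.220e-01, -3.057e+00,  3.000e-03]), 'ft_force': array([0.157, 0.125, 0.684]), 'torque': array([ 0.01 , -0.012, -0.064]), 'grip_force': np.float64(0.0), 'grip_width': np.float64(1.003)} 0.0187
scene {'fx': 363.3051, 'fy': 363.3051, 'cx': 322.9039, 'cy': 194.9816, 'dist': [-0.042, 0.0, 0.0, 0.0, 0.0], 'xyz': [-0.284, -0.4958, 0.8456], 'rotation': [0.8222, -0.5008, -0.9752]}
top {'fx': 385.1985, 'fy': 385.1985, 'cx': 321.1664, 'cy': 202.1182, 'dist': [-0.0951, 0.0, 0.0, 0.0, 0.0], 'xyz': [0.4564, -0.0381, 1.1361], 'rotation': [0.0731, -0.0622, -1.5791]}
```

View pics/scene0.png

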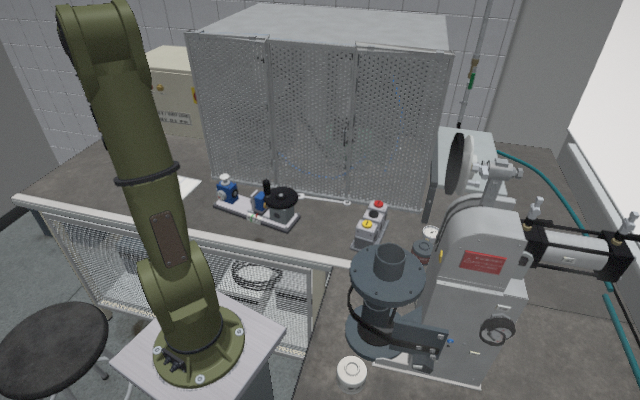

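View pics/top0.png

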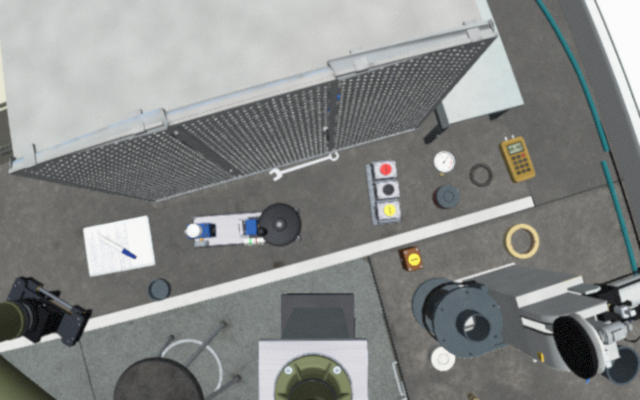

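The top view shows two yellow-capped bodies. One is the grey block in the rack at (390,211), and the other is a brown-bodied block at (412,259) outside the rack, which is the look-alike. The target is the one in the rack. The clamp spans (190..300, 230), with the plunger at (193,230) and the handwheel at (280,224). I'll confirm with an enlarged crop.

```bash
cat > h.py <<'E'
from bench import ctrl
import cv2,numpy as np
from scipy.spatial.transform import Rotation as R
def ray(i,px):
    K=np.array([[i["fx"],0,i["cx"]],[0,i["fy"],i["cy"]],[0,0,1]])
    p=cv2.undistortPoints(np.array(px,float).reshape(-1,1,2),K,np.array(i["dist"])).reshape(-1,2)
    d=np.c_[p[:,0],-p[:,1],-np.ones(len(p))]
    return np.array(i["xyz"]),R.from_rotvec(i["rotation"]).apply(d)
def onz(i,px,z):
    o,d=ray(i,px);return o+d*((z-o[2])/d[:,2])[:,None]
def proj(i,P):
    K=np.array([[i["fx"],0,i["cx"]],[0,i["fy"],i["cy"]],[0,0,1]])
    q=R.from_rotvec(i["rotation"]).inv().apply(np.atleast_2d(P)-i["xyz"])*[1,-1,-1]
    return cv2.projectPoints(q.reshape(-1,1,3),np.zeros(3),np.zeros(3),K,np.array(i["dist"]))[0].reshape(-1,2)
def crop(i,x0,y0,x1,y1,f,name):
    c=np.ascontiguousarray(i["pixels"][y0:y1,x0:x1,::-1]);cv2.imwrite("pics/"+name,cv2.resize(c,None,fx=f,fy=f,interpolation=cv2.INTER_CUBIC))
E
python3 - <<'E'
from h import *
t=ctrl.get_image("top")
a=cv2.resize(np.ascontiguousarray(t["pixels"][195:260,180:310,::-1]),None,fx=6,fy=6,interpolation=cv2.INTER_CUBIC)
b=cv2.resize(np.ascontiguousarray(t["pixels"][150:210+65,350:430,::-1]),(160*2,195*1+0),interpolation=cv2.INTER_CUBIC)
c=np.zeros((590,780,3),np.uint8);c[:390]=a;c[392:587,:320]=b
s=ctrl.get_image("scene")
d=cv2.resize(np.ascontiguousarray(s["pixels"][170:235,205:305,::-1]),(300,195),interpolation=cv2.INTER_CUBIC)
e=cv2.resize(np.ascontiguousarray(s["pixels"][190:255,345:395,::-1]),(150,195),interpolation=cv2.INTER_CUBIC)
c[392:587,325:625]=d;c[392:587,628:778]=e
cv2.imwrite("pics/c1.png",c)
def blobs(i,f,x0,y0,x1,y1):
    im=i["pixels"].astype(int);m=f(im[...,0],im[...,1],im[...,2]).astype(np.uint8)
    k=np.zeros_like(m);k[y0:y1,x0:x1]=m[y0:y1,x0:x1]
    n,_,st,ce=cv2.connectedComponentsWithStats(k);return [(ce[j].round(1).tolist(),st[j].tolist()) for j in range(1,n) if st[j,4]>6]
print("yel",blobs(t,lambda r,g,b:(r>150)&(g>130)&(b<90),350,150,430,280))
print("red",blobs(t,lambda r,g,b:(r>150)&(g<90)&(b<90),350,150,430,280))
print("white",blobs(t,lambda r,g,b:(r>200)&(g>200)&(b>200),180,195,310,260))
print("blue",blobs(t,lambda r,g,b:(b>r+50)&(b>g+25),180,195,310,260))
print("black",blobs(t,lambda r,g,b:(r<55)&(g<55)&(b<55),250,195,310,260))
print("yelS",blobs(s,lambda r,g,b:(r>150)&(g>130)&(b<90),345,180,400,260))
print("redS",blobs(s,lambda r,g,b:(r>150)&(g<90)&(b<90),345,180,400,260))
for px,z in([(390,211)],.1),([(386,170)],.1),([(388,189)],.1),([(193,230)],.126),([(280,224)],.115),([(200,214),(300,245)],.02): print(px,onz(t,px,z).round(3).tolist())
E
```

```text
yel [([414.0, 259.2], [408, 253, 13, 13, 71])]
red [([386.6, 168.9], [384, 165, 6, 9, 39])]
white [([226.4, 228.3], [195, 214, 64, 31, 876]), ([192.6, 230.0], [186, 224, 14, 13, 132]), ([252.7, 240.4], [251, 239, 4, 4, 14]), ([259.9, 239.6], [257, 238, 7, 4, 25])]
blue [([250.8, 226.4], [245, 219, 12, 16, 179]), ([204.9, 229.7], [197, 223, 14, 15, 126])]
black [([288.3, 206.5], [284, 204, 10, 6, 17]), ([298.0, 221.3], [294, 211, 7, 24, 40]), ([262.6, 231.4], [258, 227, 10, 9, 53])]
yelS [([366.8, 223.4], [363, 220, 9, 7, 48])]
redS [([378.3, 203.0], [375, 200, 8, 6, 34])]
[(390, 211)] [[0.52, -0.217, 0.1]]
[(386, 170)] [[0.632, -0.209, 0.1]]
[(388, 189)] [[0.58, -0.213, 0.1]]
[(193, 230)] [[0.473, 0.309, 0.126]]
[(280, 224)] [[0.487, 0.078, 0.115]]
[(200, 214), (300, 245)] [[0.521, 0.325, 0.02], [0.429, 0.031, 0.02]]
```

View pics/c1.png

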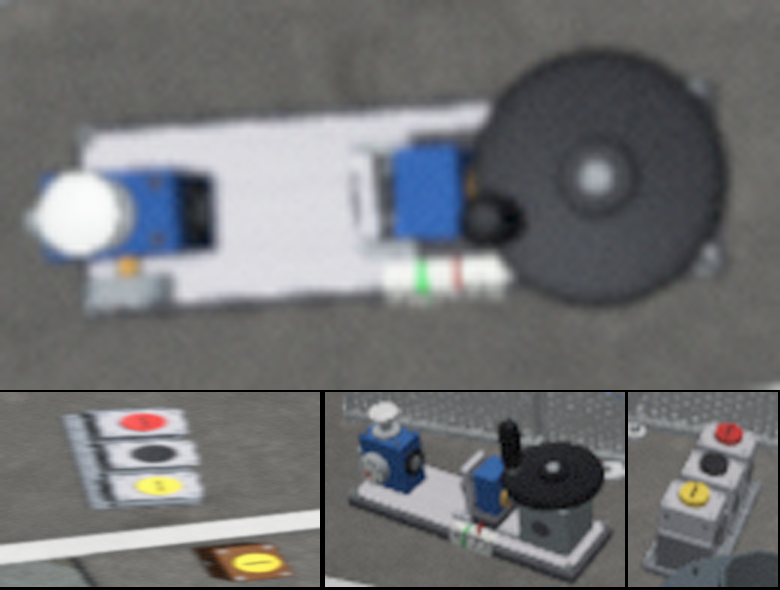

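The crop confirms it: the grey aluminium body with the yellow cap is at the near end of the rack (390,211), and the one at (412,259) is the brown look-alike. In the clamp, the handle is at about (262,231), the pointer at (256.5,240) and the green band at (250,241).

```bash
cat >> h.py <<'E'
def tri(i,p,j,q):
    (o1,d1),(o2,d2)=ray(i,[p]),ray(j,[q]);A=np.c_[d1[0],-d2[0]]
    s=np.linalg.lstsq(A,o2-o1,rcond=None)[0];a,b=o1+s[0]*d1[0],o2+s[1]*d2[0];return ((a+b)/2).round(4),np.linalg.norm(a-b).round(4)
def cen(i,lo,hi,box):
    x0,y0,x1,y1=box;h=cv2.cvtColor(np.ascontiguousarray(i["pixels"][y0:y1,x0:x1]),cv2.COLOR_RGB2HSV)
    m=cv2.inRange(h,lo,hi);n,_,st,ce=cv2.connectedComponentsWithStats(m)
    k=1+np.argmax(st[1:,4]);return ce[k]+[x0,y0],st[k].tolist()
def go(targets,s=None):
    "targets: (x,y,z,yaw of tool y in deg), tool down -> shift and turn from measured pose, in jog units"
    s=s or ctrl.get_state();Rt=R.from_rotvec(s["tool_rot"])
    ty=Rt.apply([0,1,0]);print("pos",np.round(s["position"],4),"yaw",np.degrees(np.arctan2(ty[1],ty[0])).round(2))
    for x,y,z,a in targets:
        a=np.radians(a);Y=np.array([np.cos(a),np.sin(a),0]);Z=np.array([0,0,-1.]);G=R.from_matrix(np.c_[np.cross(Y,Z),Y,Z])
        print((Rt.inv().apply(np.array([x,y,z])-s["position"])/.3).round(4).tolist(),((Rt.inv()*G).as_rotvec()/np.radians(60)).round(3).tolist())
E
python3 - <<'E'
from h import *
t=ctrl.get_image("top");s=ctrl.get_image("scene")
yl=((18,110,120),(36,255,255));rd=((0,120,100),(8,255,255));gr=((45,80,80),(80,255,255))
ty,st=cen(t,*yl,(370,195,410,225));sy,_=cen(s,*yl,(345,205,395,250));print(ty,st,sy)
tr,st=cen(t,*rd,(370,155,405,185));sr,_=cen(s,*rd,(345,180,400,225));print(tr,st,sr)
Y=onz(t,[ty],.1)[0];Rd=onz(t,[tr],.1)[0];print("top",Y,Rd,np.linalg.norm(Y-Rd),"rack x dir",np.degrees(np.arctan2(*(Rd-Y)[1::-1])))
print("scene",onz(s,[sy],.1),onz(s,[sr],.1));print(tri(t,ty,s,sy),tri(t,tr,s,sr))
print("plunger",onz(t,[(193.0,230.2)],.126),"wheel hub",onz(t,[(279.3,224.7)],.118),"handle top",onz(t,[(261.5,231.3)],.177))
# disc centre by dark mask ellipse
g=t["pixels"][195:260,255:310].max(2);m=(g<75).astype(np.uint8);m=cv2.morphologyEx(m,cv2.MORPH_OPEN,np.ones((5,5)))
c=max(cv2.findContours(m,0,2)[0],key=cv2.contourArea);e=cv2.minEnclosingCircle(c);pc=np.array(e[0])+[255,195];print("disc",pc,e[1],onz(t,[pc],.115))
f=lambda u,v:(180+u/6,195+v/6)
E_=[("bedtop",f(95,130),f(480,104)),("bedbot",f(95,310),f(380,298)),]
for n,a,b in E_:
    A,B=onz(t,[a,b],.02);print(n,A,B,np.degrees(np.arctan2(*(A-B)[1::-1])))
print("blk corners",onz(t,[f(178,170),f(178,250)],.092),"green",onz(t,[f(421,277)],.02),"pointer",onz(t,[f(458,272)],.025))
print("bench edge",onz(t,[(330,252),(250,275),(390,235)],0))
w=((0,0,190),(180,40,255));print("plungerS",cen(s,*w,(215,165,240,190)))
E
```

```text
[389.17241379 209.74712644] [14, 10, 11, 11, 87] [366.70967742 223.56451613]
[385.42682927 168.91463415] [11, 9, 10, 11, 82] [378.17391304 203.5       ]
top [ 0.52336481 -0.21481113  0.1       ] [ 0.63495876 -0.20738648  0.1       ] 0.1118406666430609 rack x dir 3.80643698188179
scene [[ 0.52034567 -0.21543424  0.1       ]] [[ 0.63114583 -0.20814254  0.1       ]]
(array([ 0.5233, -0.2148,  0.0975]), np.float64(0.0009)) (array([ 0.6352, -0.2074,  0.097 ]), np.float64(0.0011))
plunger [[0.47213278 0.30895827 0.126     ]] wheel hub [[0.48538151 0.07977617 0.118     ]] handle top [[0.46760718 0.11748738 0.177     ]]
disc [282.5 220.5] 20.700340270996094 [[0.49653998 0.0715941  0.115     ]]
bedtop [0.51341587 0.33750505 0.02      ] [0.52459143 0.14751058 0.02      ] 93.36628606051082
bedbot [0.42571508 0.33625824 0.02      ] [0.43108219 0.19592493 0.02      ] 92.19023809818148
blk corners [[0.49120203 0.27427515 0.092     ]
 [0.45481325 0.27384264 0.092     ]] green [[0.4410979  0.17597814 0.02      ]] pointer [[0.443464   0.15710277 0.025     ]]
bench edge [[ 0.40740986 -0.05531778  0.        ]
 [ 0.34169519  0.18014955  0.        ]
 [ 0.45526005 -0.23263673  0.        ]]
plungerS (array([223.97142857, 176.11428571]), [5, 9, 9, 5, 35])
```

```bash
python3 - <<'E'
from h import *
s=ctrl.get_image("scene");t=ctrl.get_image("top")
crop(s,208,168,308,238,8,"c2.png")
print("seal",onz(s,[(234,193.3)],.06))
go([(.40,.32,.29,80),(.45,.0,.29,90),(.5225,-.215,.2,93.8)])
E
```

```text
seal [[0.47303422 0.27719442 0.06      ]]
pos [0.2908 0.5813 0.2224] yaw 63.43
[-0.7152, -0.6161, -0.2251] [-0.0, 0.0, -0.276]
[-1.3414, -1.4956, -0.2249] [-0.0, -0.0, -0.443]
[-1.8781, -2.0284, 0.0753] [-0.0, -0.0, -0.506]
```

View pics/c2.png

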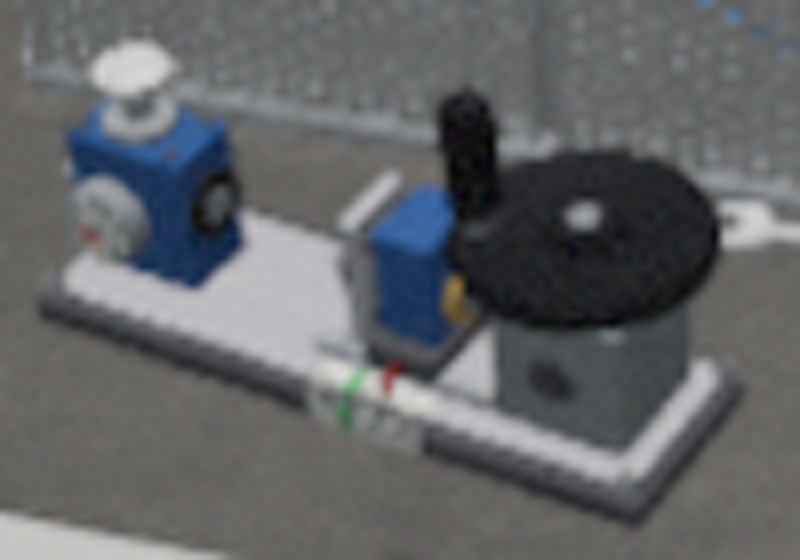

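The view shows the fixed seal as a thin ring on the block face at (235,193), the seal plate at (252,200) and the handle at (267,188). Setting out.

{"method": "jog_arm", "body": {
  "moves": [-0.14,-0.14,-0.1,0,0,-0.04,1,-0.28,-0.28,-0.2,0,0,-0.08,1,-0.42,-0.42,-0.25,0,0,-0.12,1,-0.56,-0.56,-0.25,0,0,-0.16,1,-0.7,-0.7,-0.25,0,0,-0.2,1,-0.84,-0.84,-0.25,0,0,-0.24,1,-0.98,-0.98,-0.25,0,0,-0.28,1,-1,-1,-0.25,0,0,-0.28,1]
}}

```text
time: 1.4
position: [0.4264, 0.1741, 0.2982]
tool_rot: [0.28, 3.128, 0.001]
ft_force: [-0.1, 0.1, 0.5]
grip_width: 0.999
grip_force: 0.0
```

```bash
python3 - <<'E'
from h import *
go([(.5225,-.215,.16,93.8)]);print(ctrl.get_state()["time"])
E
```

```text
pos [0.4264 0.1741 0.2982] yaw 79.77
[-0.5449, -1.2198, 0.4606] [0.0, 0.001, -0.234]
1.4
```

{"method": "jog_arm", "body": {
  "moves": [-0.07,-0.16,0,0,0,-0.04,1,-0.14,-0.32,0,0,0,-0.08,1,-0.21,-0.48,0,0,0,-0.12,1,-0.28,-0.64,0,0,0,-0.16,1,-0.35,-0.8,0,0,0,-0.2,1,-0.42,-0.96,0.1,0,0,-0.23,1,-0.5,-1,0.2,0,0,-0.234,1,-0.545,-1,0.25,0,0,-0.234,1]
}}

```text
time: 2.4
position: [0.5353, -0.1451, 0.2209]
tool_rot: [0.114, -3.138, 0.0]
ft_force: [-0.6, 0.4, 0.4]
grip_width: 0.999
grip_force: 0.0
```

```bash
python3 - <<'E'
from h import *
t=ctrl.get_image("top");ty,st=cen(t,(18,110,120),(36,255,255),(370,195,410,225));print(ty,st)
go([(.5225,-.215,.16,93.8),(.5225,-.215,.047,93.8)])
E
```

```text
Traceback (most recent call last):
  File "h.py", line 23, in cen
    k=1+np.argmax(st[1:,4]);return ce[k]+[x0,y0],st[k].tolist()
        ~~~~~~~~~^^^^^^^^^^
ValueError: attempt to get argmax of an empty sequence
```

```bash
python3 - <<'E'
from h import *
go([(.5225,-.215,.15,93.8),(.5225,-.215,.046,93.8)])
E
```

```text
pos [ 0.5359 -0.1439  0.2192] yaw 94.28
[0.0615, -0.233, 0.2308] [-0.0, -0.003, 0.008]
[0.0604, -0.2328, 0.5775] [-0.0, -0.003, 0.008]
```

{"method": "jog_arm", "body": {
  "moves": [0.03,-0.12,0,0,0,0.008,1,0.06,-0.233,0.1,0,0,0.008,1,0.06,-0.233,0.2,0,0,0.008,1,0.06,-0.233,0.23,0,0,0.008,1,0.06,-0.233,0.32,0,0,0.008,1,0.06,-0.233,0.42,0,0,0.008,1,0.06,-0.233,0.52,0,0,0.008,1,0.06,-0.233,0.57,0,0,0.008,1]
}}

```text
time: 3.45
position: [0.5228, -0.2139, 0.051]
tool_rot: [0.107, -3.139, -0.002]
ft_force: [-0.1, 0.5, -0.7]
grip_width: 0.998
grip_force: 0.0
```

{"method": "jog_arm", "body": {
  "moves": [0,0,0,0,0,0,-1,0,0,0,0,0,0,-1,0,0,0,0,0,0,-1,0,0,0,0,0,0,-1,0,0,-0.05,0,0,0,-1,0,0,-0.15,0,0,0,-1,0,0,-0.28,0,0,0,-1,0,0,-0.4,0,0,0,-1],
  "newtons": 35
}}

```text
time: 4.45
position: [0.5216, -0.216, 0.173]
tool_rot: [0.102, -3.139, 0.0]
ft_force: [1.1, -1.0, -4.0]
grip_width: 0.687
grip_force: 34.8
```

```bash
python3 - <<'E'
from h import *
s=ctrl.get_state();print(s["time"],s["grip_width"],s["grip_force"],s["ft_force"])
go([(.50,-.075,.15,93.8),(.50,-.075,.036,93.8)])
t=ctrl.get_image("top");s=ctrl.get_image("scene")
a=np.ascontiguousarray(t["pixels"][140:280,330:440,::-1]);b=np.ascontiguousarray(s["pixels"][150:290,320:430,::-1])
cv2.imwrite("pics/c3.png",cv2.resize(np.hstack([a,b]),None,fx=3.5,fy=3.5))
E
```

```text
4.45 0.6874599251842916 34.76759673765628 [ 1.09326161 -0.97149009 -4.04084171]
pos [ 0.5216 -0.216   0.173 ] yaw 93.74
[0.041, 0.4739, 0.0764] [-0.0, -0.001, -0.001]
[0.0408, 0.474, 0.4564] [-0.0, -0.001, -0.001]
```

View pics/c3.png

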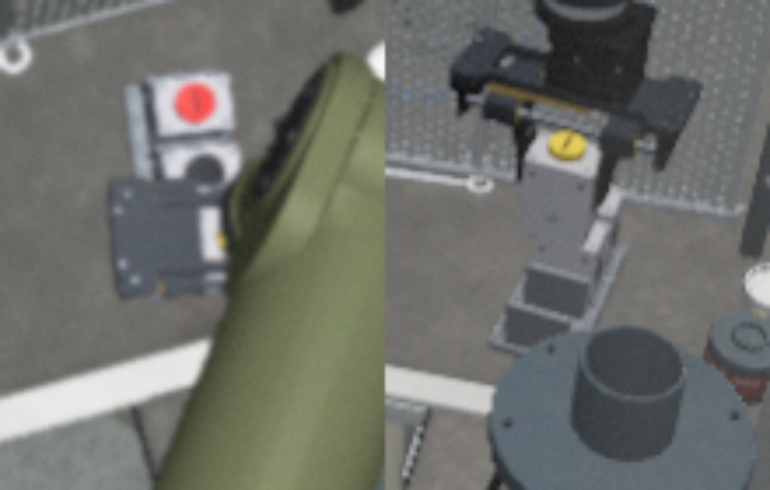

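The yellow-capped body is held (59.8 mm wide) and lifted clear, with red and black still in the rack. I'll stand it on the bench at (0.50,-0.09) for the regrasp.

{"method": "jog_arm", "body": {
  "moves": [0.02,0.14,0,0,0,0,-1,0.04,0.28,0,0,0,0,-1,0.043,0.424,0,0,0,0,-1,0.043,0.424,0.15,0,0,0,-1,0.043,0.424,0.3,0,0,0,-1,0.043,0.424,0.38,0,0,0,-1,0.043,0.424,0.41,0,0,0,-1,0.043,0.424,0.42,0,0,0,-1]
}}

```text
time: 5.55
position: [0.5008, -0.0898, 0.0452]
tool_rot: [0.103, -3.139, 0.0]
ft_force: [0.1, 0.7, -5.1]
grip_width: 0.69
grip_force: 34.8
```

```bash
python3 - <<'E'
from h import *
s=ctrl.get_state();print(s["time"],s["grip_width"],s["ft_force"]);go([(.50,-.09,.04,93.8)])
E
```

```text
5.55 0.6895022351401711 [ 0.14252311  0.65425598 -5.08251621]
pos [ 0.5008 -0.0898  0.0452] yaw 93.77
[0.0027, -0.0006, 0.0173] [-0.0, -0.001, -0.001]
```

Lower a bit to contact, then release and rise.

{"method": "jog_arm", "body": {
  "moves": [0,0,0.007,0,0,0,-1,0,0,0.014,0,0,0,-1,0,0,0.02,0,0,0,-1,0,0,0.02,0,0,0,-1,0,0,0.02,0,0,0,-1,0,0,0.02,0,0,0,-1,0,0,0.02,0,0,0,-1,0,0,0.02,0,0,0,-1]
}}

```text
time: 6.55
position: [0.5021, -0.0897, 0.0426]
tool_rot: [-0.104, 3.138, 0.003]
ft_force: [-6.1, 0.7, 16.5]
grip_width: 0.691
grip_force: 34.8
```

{"method": "jog_arm", "body": {
  "moves": [0,0,0.005,0,0,0,1,0,0,0,0,0,0,1,0,0,0,0,0,0,1,0,0,0,0,0,0,1,0,0,-0.1,0,0,0,1,0,0,-0.25,0,0,0,1,0,0,-0.36,0,0,0.1,1,0,0,-0.36,0,0,0.25,1]
}}

```text
time: 7.55
position: [0.5032, -0.0898, 0.1505]
tool_rot: [0.314, 3.12, 0.002]
ft_force: [-1.0, -0.4, -0.4]
grip_width: 1.001
grip_force: 0.0
```

{"method": "jog_arm", "body": {
  "moves": [0,0,0,0,0,0.17,1,0,0,0,0,0,0.34,1,0,0,0,0,0,0.51,1,0,0,0,0,0,0.68,1,0,0,0,0,0,0.85,1,0,0,0,0,0,1,1,0,0,0,0,0,1,1,0,0,0,0,0,1,1]
}}

```text
time: 8.55
position: [0.5011, -0.0896, 0.1475]
tool_rot: [-1.826, -2.557, 0.0]
ft_force: [0.7, 0.6, 0.1]
grip_width: 1.001
grip_force: 0.0
```

```bash
python3 - <<'E'
from h import *
s=ctrl.get_state();print(s["time"],s["joint_positions"].round(2))
go([(.502,-.0897,.15,3.7)])
i=ctrl.get_image("scene");c,st=cen(i,(18,110,120),(36,255,255),(250,150,400,300));print(c,st,onz(i,[c],.09))
i=ctrl.get_image("top");crop(i,290,150,410,260,5,"c4.png");print(proj(i,[[.502,-.09,.09]]),proj(ctrl.get_image("scene"),[[.502,-.09,.09]]))
try:
    c,st=cen(i,(18,110,120),(36,255,255),(300,160,380,250));print(c,st,onz(i,[c],.09))
except Exception as e:print(e)
E
```

```text
8.55 [-0.56  0.08  0.72  1.92 -0.05  1.17  0.51]
pos [ 0.5011 -0.0896  0.1475] yaw 18.93
[-0.0014, 0.0028, -0.0084] [-0.0, 0.0, 0.254]
[328.  216.5] [74, 63, 9, 8, 62] [[ 0.4999228  -0.09077444  0.09      ]]
[[342.91262531 218.29813265]] [[328.09758701 216.05454853]]
attempt to get argmax of an empty sequence
```

{"method": "jog_arm", "body": {
  "moves": [0,0,0,0,0,0.15,1,0,0.003,0,0,0,0.254,1,0,0.003,0,0,0,0.254,1,0,0.003,0.1,0,0,0.254,1,0,0.003,0.2,0,0,0.254,1,0,0.003,0.28,0,0,0.254,1,0,0.003,0.33,0,0,0.254,1,0,0.003,0.34,0,0,0.254,1]
}}

```text
time: 9.7
position: [0.5015, -0.0893, 0.0449]
tool_rot: [-2.15, -2.29, 0.002]
ft_force: [0.6, 0.3, -0.2]
grip_width: 1.004
grip_force: 0.0
```

{"method": "jog_arm", "body": {
  "moves": [0,0,0,0,0,0,-1,0,0,0,0,0,0,-1,0,0,0,0,0,0,-1,0,0,0,0,0,0,-1,0,0,0,0,0,0,-1,0,0,-0.1,0,0,0,-1,0,0,-0.25,0,0,0,-1,0,0,-0.4,0,0,0,-1]
}}

```text
time: 10.7
position: [0.5009, -0.0892, 0.1658]
tool_rot: [-2.151, -2.288, 0.002]
ft_force: [1.0, 0.2, -3.6]
grip_width: 0.503
grip_force: 34.7
```

```bash
python3 - <<'E'
from h import *
s=ctrl.get_state();print(s["time"],s["grip_width"])
go([(.40,-.06,.27,3.3),(.40,.20,.27,3.3),(.4765,.232,.20,3.3),(.4765,.232,.07,3.3)])
E
```

```text
10.7 0.5027137064716418
pos [ 0.5009 -0.0892  0.1658] yaw 3.54
[0.1178, -0.3303, -0.3466] [-0.002, -0.0, 0.004]
[0.9828, -0.2768, -0.3467] [-0.002, -0.0, 0.004]
[1.0735, -0.0152, -0.1139] [-0.002, -0.0, 0.004]
[1.0735, -0.0143, 0.3194] [-0.002, -0.0, 0.004]
```

{"method": "jog_arm", "body": {
  "moves": [0,0,-0.15,0,0,0,-1,0.05,0,-0.3,0,0,0,-1,0.22,0,-0.3,0,0,0,-1,0.4,-0.015,-0.3,0,0,0,-1,0.58,-0.015,-0.3,0,0,0,-1,0.76,-0.015,-0.3,0,0,0,-1,0.92,-0.015,-0.3,0,0,0,-1,1,-0.015,-0.3,0,0,0.004,-1]
}}

```text
time: 11.7
position: [0.4771, 0.2131, 0.2541]
tool_rot: [-2.151, -2.288, 0.003]
ft_force: [0.1, -0.0, -4.3]
grip_width: 0.503
grip_force: 34.7
```

```bash
python3 - <<'E'
from h import *
go([(.4765,.232,.16,3.3),(.4765,.232,.07,3.3)])
E
```

```text
pos [0.4771 0.2131 0.2541] yaw 3.55
[0.0631, 0.0026, 0.3137] [-0.002, 0.0, 0.004]
[0.0633, 0.0033, 0.6137] [-0.002, 0.0, 0.004]
```

{"method": "jog_arm", "body": {
  "moves": [0.03,0.003,0.05,0,0,0.004,-1,0.063,0.003,0.15,0,0,0.004,-1,0.063,0.003,0.25,0,0,0.004,-1,0.063,0.003,0.31,0,0,0.004,-1,0.063,0.003,0.33,0,0,0.004,-1,0.063,0.003,0.34,0,0,0.004,-1,0.063,0.003,0.34,0,0,0.004,-1,0.063,0.003,0.34,0,0,0.004,-1]
}}

```text
time: 12.7
position: [0.4793, 0.2291, 0.1545]
tool_rot: [2.161, 2.28, 0.003]
ft_force: [0.2, 0.4, -4.3]
grip_width: 0.504
grip_force: 34.7
```

```bash
python3 - <<'E'
from h import *
go([(.4765,.232,.07,3.3)])
t=ctrl.get_image("top");s=ctrl.get_image("scene")
a=cv2.resize(np.ascontiguousarray(t["pixels"][190:260,180:310,::-1]),None,fx=5,fy=5,interpolation=2);b=cv2.resize(np.ascontiguousarray(s["pixels"][160:240,180:310,::-1])[:48*2],None,fx=3,fy=3,interpolation=2)
c=np.zeros((600,650,3),np.uint8);c[:350]=a;c[355:595,:390]=b;cv2.imwrite("pics/c5.png",c)
E
```

```text
pos [0.4793 0.2291 0.1545] yaw 3.06
[0.0099, -0.0091, 0.2816] [0.001, -0.001, -0.004]
```

View pics/c5.png

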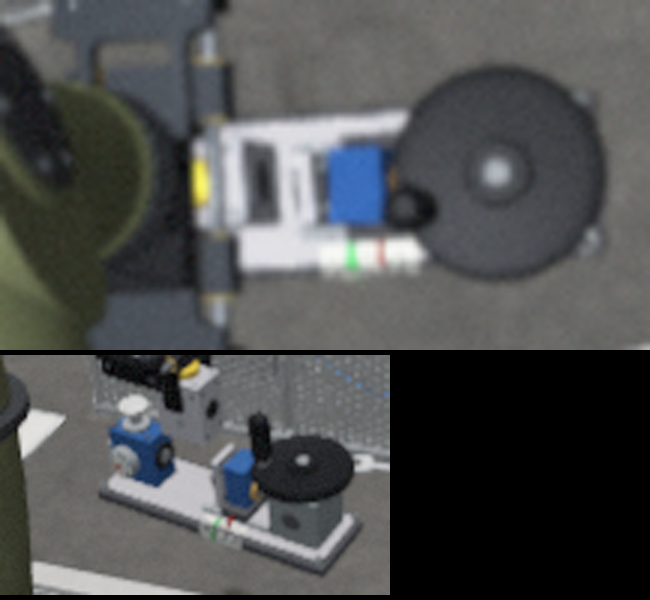

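```bash
python3 - <<'E'
from h import *
t=ctrl.get_image("top");r=t["pixels"][224:232,200:275].mean(0).round().astype(int)
print([(200+k,*v) for k,v in enumerate(r.tolist()) if 20<k<55])
print(onz(t,[(235.4,227)],.112),onz(t,[(238.2,227)],.092),onz(t,[(238.2,227),(209.7,230)],.092))
go([(.4765,.232,.07,3.3)])
E
```

```text
[(221, 207, 202, 138), (222, 176, 181, 175), (223, 148, 154, 162), (224, 147, 150, 156), (225, 193, 193, 201), (226, 218, 219, 224), (227, 216, 217, 223), (228, 187, 189, 199), (229, 132, 136, 144), (230, 90, 92, 98), (231, 68, 69, 74), (232, 50, 51, 55), (233, 56, 57, 62), (234, 84, 86, 91), (235, 135, 135, 141), (236, 200, 199, 207), (237, 216, 216, 221), (238, 197, 197, 204), (239, 182, 184, 191), (240, 212, 212, 219), (241, 213, 214, 220), (242, 167, 170, 179), (243, 111, 114, 122), (244, 86, 91, 99), (245, 76, 92, 124), (246, 62, 104, 173), (247, 59, 110, 187), (248, 59, 109, 188), (249, 58, 109, 188), (250, 59, 110, 189), (251, 58, 109, 189), (252, 60, 110, 190), (253, 59, 110, 188), (254, 58, 108, 187)]
[[0.48028331 0.19826516 0.112     ]] [[0.48069931 0.1951734  0.092     ]] [[0.48069931 0.1951734  0.092     ]
 [0.47298659 0.27395673 0.092     ]]
pos [0.479  0.229  0.1541] yaw 3.07
[0.0103, -0.0079, 0.2803] [0.001, -0.001, -0.004]
```

{"method": "jog_arm", "body": {
  "moves": [0.018,-0.008,0,0,0,-0.004,-1,0.018,-0.008,0,0,0,-0.004,-1,0.018,-0.008,0.06,0,0,-0.004,-1,0.018,-0.008,0.12,0,0,-0.004,-1,0.018,-0.008,0.18,0,0,-0.004,-1,0.018,-0.008,0.23,0,0,-0.004,-1,0.018,-0.008,0.26,0,0,-0.004,-1,0.018,-0.008,0.28,0,0,-0.004,-1]
}}

```text
time: 13.85
position: [0.4761, 0.234, 0.069]
tool_rot: [2.156, 2.284, -0.0]
ft_force: [-0.4, -1.0, -3.6]
grip_width: 0.501
grip_force: 34.7
```

{"method": "jog_arm", "body": {
  "moves": [0,0,0.005,0,0,0,-1,0,0,0.01,0,0,0,-1,0,0,0.015,0,0,0,-1,0,0,0.02,0,0,0,-1,0,0,0.025,0,0,0,-1,0,0,0.025,0,0,0,-1,0,0,0.025,0,0,0,-1,0,0,0.025,0,0,0,-1]
}}

```text
time: 14.85
position: [0.4765, 0.2344, 0.0656]
tool_rot: [-2.156, -2.284, -0.002]
ft_force: [-7.4, -3.7, 18.9]
grip_width: 0.505
grip_force: 34.8
```

```bash
python3 - <<'E'
from h import *
s=ctrl.get_state();print(s["ft_force"]);go([(.4765,.2345,.062,3.3)])
E
```

```text
[-7.39454537 -3.71305805 18.8738255 ]
pos [0.4765 0.2344 0.0656] yaw 3.3
[0.0003, 0.0, 0.0119] [0.0, -0.002, -0.0]
```

{"method": "jog_arm", "body": {
  "moves": [0,0,-0.01,0,0,0,1,0,0,-0.01,0,0,0,1,0,0,-0.01,0,0,0,1,0,0,-0.01,0,0,0,1,0,0,-0.12,0,0,0,1,0,0,-0.28,0,0,0,1,0,0,-0.44,0,0,0,1,0,0,-0.55,0,0,0,1]
}}

```text
time: 15.85
position: [0.4766, 0.2343, 0.2294]
tool_rot: [2.156, 2.284, 0.004]
ft_force: [0.5, 0.2, -0.0]
grip_width: 1.0
grip_force: 0.0
```

```bash
python3 - <<'E'
from h import *
t=ctrl.get_image("top");s=ctrl.get_image("scene")
a=cv2.resize(np.ascontiguousarray(t["pixels"][190:260,180:310,::-1]),None,fx=5,fy=5,interpolation=2);b=cv2.resize(np.ascontiguousarray(s["pixels"][165:235,205:305,::-1]),None,fx=3.4,fy=3.4,interpolation=2)
c=np.zeros((596,650,3),np.uint8);c[:350]=a;c[355:355+b.shape[0],:b.shape[1]]=b;cv2.imwrite("pics/c6.png",c)
m=(s["pixels"].max(2)<60).astype(np.uint8)
print(onz(s,[(208+467/8,168+93/8)],.177), "pegged top",onz(t,[(261.7,231.2)],.177))
go([(.469,.119,.25,3.3),(.469,.119,.137,3.3)])
E
```

```text
[[0.46942625 0.12044041 0.177     ]] pegged top [[0.46785258 0.11698648 0.177     ]]
pos [0.4782 0.2352 0.2312] yaw 3.3
[-0.3845, -0.0525, -0.0646] [0.006, -0.004, -0.0]
[-0.3861, -0.0549, 0.312] [0.006, -0.004, -0.0]
```

View pics/c6.png

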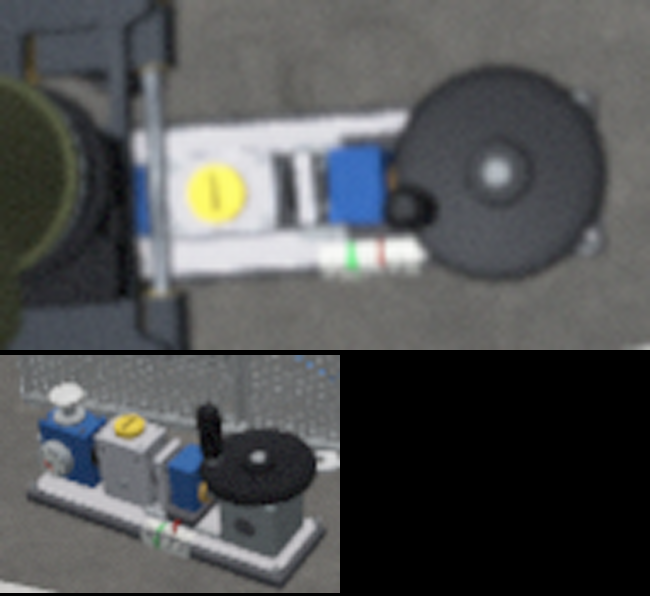

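The valve body stands upright between the seals, in line with the blocks, with its cap at (223,228). Next is the handle.

{"method": "jog_arm", "body": {
  "moves": [-0.13,-0.02,-0.02,0,0,0,1,-0.27,-0.04,-0.02,0,0,0,1,-0.386,-0.054,0,0,0,0,1,-0.386,-0.054,0.06,0,0,0,1,-0.386,-0.054,0.16,0,0,0,1,-0.386,-0.054,0.26,0,0,0,1,-0.386,-0.054,0.3,0,0,0,1,-0.386,-0.054,0.31,0,0,0,1]
}}

```text
time: 16.95
position: [0.466, 0.1179, 0.1331]
tool_rot: [-2.155, -2.285, 0.003]
ft_force: [1.2, -0.0, -0.1]
grip_width: 1.0
grip_force: 0.0
```

{"method": "jog_arm", "body": {
  "moves": [0,0,0,0,0,0,-1,0,0,0,0,0,0,-1,0,0,0,0,0,0,-1,0,0,0,0,0,0,-1,0,0,0,0,0,0,-1,0,0,0,0,0,0,-1,0,0,0,0,0,0,-1,0,0,0,0,0,0,-1],
  "newtons": 15
}}

```text
time: 17.95
position: [0.4666, 0.1175, 0.1341]
tool_rot: [2.156, 2.285, 0.0]
ft_force: [0.5, 0.2, -0.6]
grip_width: 0.27
grip_force: 15.0
```

```bash
cat > crank.py <<'E'
from h import *
import sys
def crank(th0,angs,c=(.4854,.0798),r=.045):
    s=ctrl.get_state();Rt=R.from_rotvec(s["tool_rot"]);p=s["position"]
    print("t",s["time"],"pos",p.round(4),"F",s["ft_force"].round(1),"w",round(float(s["grip_width"])*87,1),"ang",np.degrees(np.arctan2(p[1]-c[1],p[0]-c[0])).round(1),"r",np.hypot(p[0]-c[0],p[1]-c[1]).round(4))
    for a in angs:
        a=np.radians(th0-a);q=np.array([c[0]+r*np.cos(a),c[1]+r*np.sin(a),.137])
        print((Rt.inv().apply(q-p)/.3).round(3).tolist())
E
python3 -c "
from crank import *
crank(113,range(0,241,30))"
```

```text
t 17.95 pos [0.4666 0.1175 0.1341] F [ 0.5  0.2 -0.6] w 23.5 ang 116.5 r 0.0421
[0.012, 0.005, -0.01]
[0.018, 0.082, -0.01]
[-0.015, 0.152, -0.01]
[-0.079, 0.196, -0.01]
[-0.156, 0.203, -0.01]
[-0.226, 0.17, -0.01]
[-0.27, 0.106, -0.01]
[-0.277, 0.028, -0.01]
[-0.244, -0.042, -0.01]
```

{"method": "jog_arm", "body": {
  "moves": [0.018,0.082,-0.01,0,0,0,-1,-0.015,0.152,-0.01,0,0,0,-1,-0.079,0.196,-0.01,0,0,0,-1,-0.156,0.203,-0.01,0,0,0,-1,-0.226,0.17,-0.01,0,0,0,-1,-0.27,0.106,-0.01,0,0,0,-1,-0.277,0.028,-0.01,0,0,0,-1,-0.244,-0.042,-0.01,0,0,0,-1]
}}

```text
time: 18.95
position: [0.4567, 0.0429, 0.1347]
tool_rot: [-2.159, -2.281, 0.002]
ft_force: [8.5, 7.6, -18.3]
grip_width: 0.269
grip_force: 15.0
```

```bash
python3 -c "
from crank import *
crank(113-240,range(0,241,30))
t=ctrl.get_image('top');g=t['pixels'][234:246,240:275].astype(int)
x=(g[...,0]-g[...,1]).sum(0);y=(g[...,1]-g[...,0]).sum(0)
for v in(x,y):
    v=np.clip(v,0,None)*(v>.4*v.max());print((v*np.arange(240,275)).sum()/v.sum(),v.max())
"
```

```text
t 18.95 pos [0.4567 0.0429 0.1347] F [  8.5   7.6 -18.3] w 23.4 ang -127.9 r 0.0467
[0.003, 0.006, -0.008]
[0.067, -0.039, -0.008]
[0.144, -0.045, -0.008]
[0.214, -0.012, -0.008]
[0.259, 0.051, -0.008]
[0.265, 0.129, -0.008]
[0.232, 0.199, -0.008]
[0.168, 0.243, -0.008]
[0.091, 0.25, -0.008]
nan 0
259.1533180778032 97<string>:7: RuntimeWarning: invalid value encountered in scalar divide
```

{"method": "jog_arm", "body": {
  "moves": [0.067,-0.039,0.008,0,0,0,-1,0.144,-0.045,0.008,0,0,0,-1,0.214,-0.012,0.008,0,0,0,-1,0.259,0.051,0.008,0,0,0,-1,0.265,0.129,0.008,0,0,0,-1,0.232,0.199,0.008,0,0,0,-1,0.168,0.243,0.008,0,0,0,-1,0.091,0.25,0.008,0,0,0,-1]
}}

```text
time: 20.0
position: [0.5316, 0.0765, 0.1345]
tool_rot: [-2.153, -2.284, 0.002]
ft_force: [-5.2, 3.0, 5.5]
grip_width: 0.271
grip_force: 15.0
```

```bash
cat > ptr.py <<'E'
from h import *
for n,b in(("top",(234,246,238,275)),("scene",(205,228,240,275))):
    i=ctrl.get_image(n);h=cv2.cvtColor(i["pixels"],cv2.COLOR_RGB2HSV)[b[0]:b[1],b[2]:b[3]]
    for nm,lo,hi in(("g",(45,70,80),(80,255,255)),("r",(0,70,90),(10,255,255))):
        m=cv2.inRange(h,lo,hi);v,u=np.nonzero(m)
        if len(u): p=(u.mean()+b[2],v.mean()+b[0]);print(n,nm,len(u),np.round(p,1),onz(i,[p],.022).round(4)[0])
E
python3 -c "
from crank import *
crank(113-480,range(0,181,20))
import ptr"
```

```text
t 20.0 pos [0.5316 0.0765 0.1345] F [-5.2  3.   5.5] w 23.6 ang -4.1 r 0.0463
[-0.007, -0.006, -0.008]
[-0.056, -0.024, -0.008]
[-0.095, -0.057, -0.008]
[-0.121, -0.103, -0.008]
[-0.13, -0.154, -0.008]
[-0.12, -0.205, -0.008]
[-0.094, -0.25, -0.008]
[-0.054, -0.283, -0.008]
[-0.005, -0.301, -0.008]
[0.047, -0.301, -0.008]
scene g 4 [251.  218.5] [0.4273 0.1697 0.022 ]
```

{"method": "jog_arm", "body": {
  "moves": [-0.056,-0.024,0,0,0,0,-1,-0.095,-0.057,0,0,0,0,-1,-0.121,-0.103,0,0,0,0,-1,-0.13,-0.154,0,0,0,0,-1,-0.12,-0.205,0,0,0,0,-1,-0.094,-0.25,0,0,0,0,-1,-0.054,-0.283,0,0,0,0,-1,-0.005,-0.301,0,0,0,0,-1]
}}

```text
time: 21.1
position: [0.4421, 0.0689, 0.1346]
tool_rot: [2.155, 2.283, 0.003]
ft_force: [7.3, -0.2, -6.3]
grip_width: 0.271
grip_force: 15.0
```

{"method": "jog_arm", "body": {
  "moves": [-0.005,0,0,0,0,0,1,-0.005,0,0,0,0,0,1,0,0,0,0,0,0,1,0,0,0,0,0,0,1,0,0,-0.1,0,0,0,1,0,0,-0.25,0,0,0,1,0,0,-0.4,0,0,0,1,0.1,0,-0.45,0,0,0,1]
}}

```text
time: 22.1
position: [0.4415, 0.0971, 0.273]
tool_rot: [2.161, 2.278, 0.008]
ft_force: [-0.5, 0.6, 0.5]
grip_width: 0.986
grip_force: 0.0
```

```bash
python3 -c "
from ptr import *
go([(.4721,.309,.27,3.3),(.4721,.309,.14,3.3)])
t=ctrl.get_image('top');s=ctrl.get_image('scene')
a=cv2.resize(np.ascontiguousarray(t['pixels'][190:260,180:310,::-1]),None,fx=5,fy=5,interpolation=2);b=cv2.resize(np.ascontiguousarray(s['pixels'][168:238,208:308,::-1]),None,fx=3.4,fy=3.4,interpolation=2);e=cv2.resize(np.ascontiguousarray(s['pixels'][205:229,240:270,::-1]),None,fx=10,fy=10,interpolation=2)
c=np.zeros((596,650,3),np.uint8);c[:350]=a;c[355:355+b.shape[0],:b.shape[1]]=b;c[355:595,345:645]=e;cv2.imwrite('pics/c7.png',c)"
```

```text
scene g 4 [251.  218.2] [0.4284 0.1705 0.022 ]
scene r 1 [252. 212.] [0.4568 0.1884 0.022 ]
pos [0.4403 0.1019 0.2717] yaw 3.55
[0.6825, 0.1484, 0.0079] [0.003, -0.003, 0.004]
[0.6814, 0.1469, 0.4413] [0.003, -0.003, 0.004]
```

View pics/c7.png

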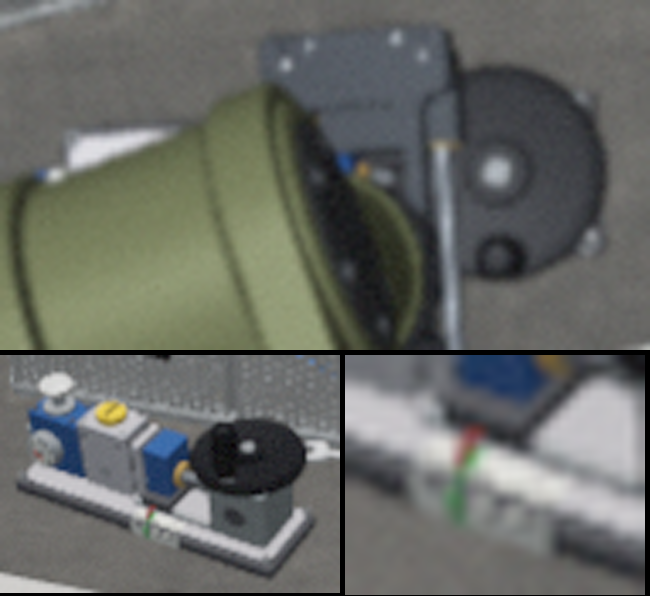

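The valve is held between plate and seal, and the pointer is over the green band (scene crop, about (252,212)). I'll move above the plunger, which should clear the top view for an exact check of the pointer.

{"method": "jog_arm", "body": {
  "moves": [0.14,0.03,0,0,0,0,-1,0.28,0.06,0,0,0,0,-1,0.42,0.09,0,0,0,0,-1,0.56,0.12,0,0,0,0,-1,0.682,0.148,0,0,0,0,-1,0.682,0.148,0.1,0,0,0,-1,0.682,0.148,0.25,0,0,0,-1,0.682,0.148,0.4,0,0,0,-1]
}}

```text
time: 23.3
position: [0.4724, 0.3038, 0.1475]
tool_rot: [2.157, 2.283, -0.002]
ft_force: [0.8, 0.7, 0.3]
grip_width: 0.169
grip_force: 0.0
```

```bash
python3 -c "
from ptr import *
go([(.4721,.309,.126,3.3),(.4721,.309,.112,3.3)])
t=ctrl.get_image('top');s=ctrl.get_image('scene')
a=cv2.resize(np.ascontiguousarray(t['pixels'][195:260,180:310,::-1]),None,fx=5,fy=5,interpolation=2);b=cv2.resize(np.ascontiguousarray(s['pixels'][160:225,200:275,::-1]),None,fx=4,fy=4,interpolation=2);e=cv2.resize(np.ascontiguousarray(t['pixels'][230:250,240:270,::-1]),None,fx=11,fy=11,interpolation=2)
c=np.zeros((596,650,3),np.uint8);c[:325]=a;c[330:590,:300]=b;c[330:550,310:640]=e;cv2.imwrite('pics/c8.png',c)"
```

```text
scene g 4 [251.  218.2] [0.4284 0.1705 0.022 ]
scene r 1 [252. 213.] [0.4525 0.185  0.022 ]
pos [0.469  0.3016 0.1436] yaw 3.23
[0.0246, 0.0124, 0.0585] [-0.009, 0.007, -0.001]
[0.025, 0.0128, 0.1052] [-0.009, 0.007, -0.001]
```

View pics/c8.png

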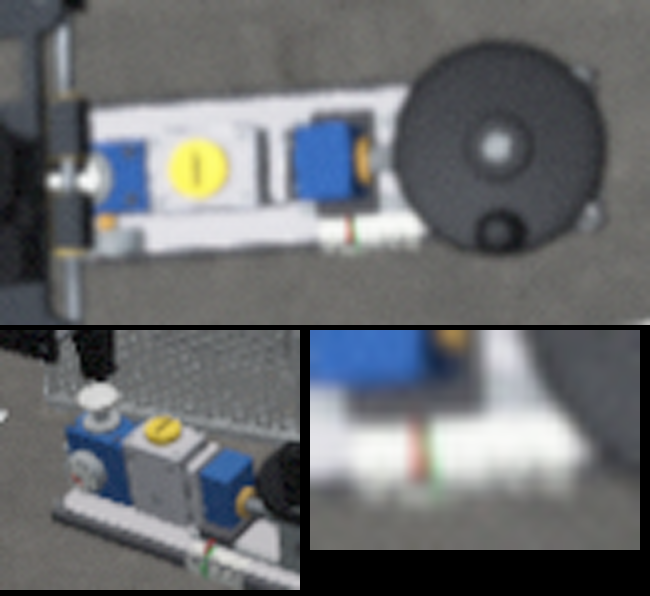

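```bash
python3 -c "
from h import *
t=ctrl.get_image('top');p=t['pixels'].astype(int)
for r in range(236,244): print(r,[tuple(v) for v in p[r,246:255].tolist()])
h=onz(t,[(280,241.4)],.177)[0];print(h,np.degrees(np.arctan2(h[1]-.0798,h[0]-.4854)))
q=cv2.imread('pics/top0.png')[:,:,::-1].astype(int)
for r in range(238,243): print(r,[tuple(v) for v in q[r,246:262].tolist()])
"
```

```text
236 [(87, 89, 99), (90, 90, 99), (90, 91, 97), (89, 91, 96), (84, 87, 94), (88, 91, 97), (90, 91, 98), (91, 92, 97), (97, 98, 102)]
237 [(104, 103, 108), (103, 103, 110), (106, 103, 108), (100, 95, 98), (103, 103, 104), (121, 122, 126), (127, 129, 132), (132, 132, 135), (140, 142, 144)]
238 [(154, 157, 157), (154, 153, 153), (161, 155, 154), (144, 122, 119), (139, 137, 126), (182, 189, 183), (202, 205, 204), (208, 210, 206), (215, 216, 213)]
239 [(226, 226, 224), (225, 226, 223), (224, 219, 215), (197, 164, 157), (166, 168, 143), (220, 231, 220), (239, 241, 238), (242, 243, 239), (244, 245, 242)]
240 [(245, 246, 243), (246, 247, 244), (242, 238, 235), (222, 188, 176), (184, 178, 150), (222, 237, 221), (243, 247, 242), (244, 245, 243), (246, 248, 245)]
241 [(243, 243, 240), (244, 245, 242), (239, 234, 230), (223, 182, 172), (182, 165, 136), (214, 230, 209), (239, 243, 238), (238, 240, 237), (242, 243, 240)]
242 [(229, 231, 227), (231, 232, 228), (222, 218, 213), (202, 161, 155), (164, 142, 117), (180, 207, 177), (224, 231, 223), (228, 230, 226), (227, 229, 225)]
243 [(203, 204, 201), 
[... 875 characters left out ...]
239, 235), (240, 237, 232), (228, 206, 199), (210, 178, 171), (235, 231, 228), (239, 241, 237), (237, 239, 235), (237, 238, 235), (240, 241, 238)]
241 [(237, 238, 235), (240, 241, 237), (228, 238, 227), (177, 239, 188), (141, 237, 160), (198, 237, 204), (233, 239, 232), (233, 234, 230), (234, 232, 228), (220, 193, 188), (201, 162, 158), (221, 216, 210), (225, 226, 223), (223, 225, 222), (219, 220, 217), (226, 228, 225)]
242 [(223, 223, 221), (224, 226, 222), (210, 225, 211), (158, 224, 169), (121, 225, 141), (168, 221, 178), (217, 224, 217), (221, 222, 220), (219, 217, 213), (205, 186, 183), (181, 147, 142), (183, 173, 169), (189, 191, 189), (187, 192, 189), (176, 178, 176), (186, 189, 184)]
```

```bash
python3 -c "
from h import *
s=ctrl.get_state();print(s['qd'].round(2),s['ft_force'],s['time'])
go([(.4721,.309,.13,3.3),(.4721,.309,.11,3.3)])"
```

```text
[-0.   -0.02 -0.   -0.03 -0.   -0.01 -0.  ] [-0.8326867   0.00758989  0.07880935] 23.55
pos [0.4732 0.3051 0.151 ] yaw 3.25
[0.0131, -0.0031, 0.0699] [0.001, -0.0, -0.001]
[0.0131, -0.0032, 0.1365] [0.001, -0.0, -0.001]
```

{"method": "jog_arm", "body": {
  "moves": [0.013,-0.003,0.03,0,0,0,-1,0.013,-0.003,0.07,0,0,0,-1,0.013,-0.003,0.09,0,0,0,-1,0.013,-0.003,0.11,0,0,0,-1,0.013,-0.003,0.125,0,0,0,-1,0.013,-0.003,0.137,0,0,0,-1,0.013,-0.003,0.145,0,0,0,-1,0.013,-0.003,0.145,0,0,0,-1]
}}

```text
time: 24.55
position: [0.4715, 0.3099, 0.1144]
tool_rot: [-2.155, -2.283, -0.004]
ft_force: [-15.7, -9.7, 46.1]
grip_width: 0.007
grip_force: 23.1
```

The plunger is at its stop (TCP at 0.114, force well above the 8.5 N spring). Lifting straight up now.

{"method": "jog_arm", "body": {
  "moves": [0,0,-0.03,0,0,0,-1,0,0,-0.08,0,0,0,-1,0,0,-0.16,0,0,0,-1,0,0,-0.28,0,0,0,-1,0,0,-0.42,0,0,0,-1,0.1,0,-0.5,0,0,0,-1,0.2,0,-0.5,0,0,0,-1,0.3,0,-0.5,0,0,0,-1]
}}

```text
time: 25.55
position: [0.466, 0.3997, 0.2562]
tool_rot: [2.157, 2.284, -0.0]
ft_force: [0.2, 0.5, -0.7]
grip_width: 0.007
grip_force: 0.0
```

```bash
python3 -c "
from h import *
s=ctrl.get_state();print(s['position'],s['ft_force'],s['time'])
t=ctrl.get_image('top');s=ctrl.get_image('scene')
a=cv2.resize(np.ascontiguousarray(t['pixels'][150:260,180:420,::-1]),None,fx=3.2,fy=3.2,interpolation=2);b=cv2.resize(np.ascontiguousarray(s['pixels'][160:235,200:305,::-1]),None,fx=3,fy=3,interpolation=2);e=cv2.resize(np.ascontiguousarray(t['pixels'][230:250,240:270,::-1]),None,fx=11,fy=11,interpolation=2)
c=np.zeros((590,768,3),np.uint8);c[:352]=a;c[360:360+b.shape[0],:315]=b;c[360:580,330:660]=e;cv2.imwrite('pics/c9.png',c)"
```

```text
[0.46597391 0.39966849 0.25617605] [ 0.21654829  0.47565747 -0.66140745] 25.55
```

View pics/c9.png

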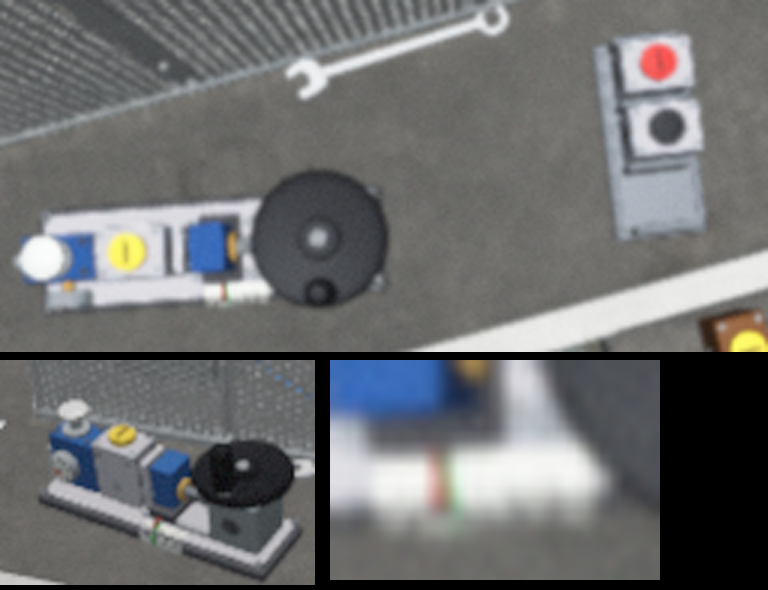

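The valve is clamped in line with the seals, the pointer is on the green band and the plunger is back up. Red and black are still in the rack, and the hand is clear.

```bash
python3 -c "
from bench import ctrl
print(ctrl.close_job())"
```

```text
the job is handed in; nothing more can be done
None
```

The job is handed in at 25.6 s: the yellow-capped valve is clamped between the seals, the pointer is in the green band (estimated 0.028–0.029 m), and the plunger was pressed to its stop and sprang back. The fingertips pressed the plunger with 46 N for a moment, above the 40 N limit stated for the arm and gripper body; whether that limit covers fingertips I don't know, and the judge gave no verdict.

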